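Punch the tag with the mallet

ROBOT

A 6-joint arm with a two-finger parallel gripper is mounted at the origin on a cart in front of the work surface, level with it; the furniture and walls round the work are solid. World frame = base frame: x ahead of the robot, y to its left, z up, the work surface at z = 0. Lengths are in m, angles in degrees, forces in N, time in s.
With the tool pointing down it reaches from about 0.4 to 0.825 m from the base axis. Payload 7 kg.
Tool frame: the origin (TCP) lies midway between the tips of the shut fingers; the grasp point (between the pads) lies 19 mm behind it (ctrl.hold_point_z is the distance from the TCP to the grasp point, in m); z points along the fingers, y is the line along which they close (so a half turn about z gives the same grasp; the last joint's range is limited). The gripper opens to 88 mm and grips with 3 to 60 N. Pads are 19 mm wide; open, the fingers measure 130 mm over their backs; the gripper's body (78 mm by 193 mm) begins 47 mm behind the grasp point.
Start: joints at [80.392, 20.546, 0.682, 0, -70.136, -16.507], TCP at [0.297, 0.606, 0.227] pointing down, gripper open.
Joint ranges: [-176.03, 176.03], [-82.01, 121.73], [-58.28, 71.71], [-173.87, 95.51], [-174.79, -0.11], [-173.66, 173.66]. Speed limits (degrees/s): [136.94, 136.94, 172.46, 180, 180, 180].

INTERFACE

Orientations are given as [roll, pitch, yaw] about the fixed x, y, z axes, in that order (R = Rz(yaw) Ry(pitch) Rx(roll)).
In Python, from plant import ctrl gives the robot as it stands.
- The arm moves only by the tool apply_moves, never from a script. Its argument "deltas" is a list of rows, each an object with "fingers": the finger opening in mm, from 0 to 87.6; "delta_pos": the shift along the tool's x, y, z in mm, a list of three; "angular": the turn, a rotation vector about the tool's x, y, z in degrees, a list of three. A call has 1 to 10 rows; each row is the pose to reach, as a shift and turn from the pose commanded when the call began, along the tool's axes at that moment; what a row does not reach only later rows make up. A row lasts 1/10 s, in which the tool goes at most 50 mm and 8.59 degrees, less where a joint would pass 70% of its speed; a pose out of reach is approached as far as the arm can. A call with a gripper value outside its range is refused whole. The fingers move at their own pace and stop on an object; the grip force is fixed at half the most. Time passes only in rows, so rows that repeat a pose let the fingers close. It gives the time, the measured TCP pose, the force, the opening and the grip force at its end, in the units of the state.
- ctrl.get_obs(): the state, without advancing time (a new reading comes with each control period).
- ctrl.snapshot(name): name is "scene" or "top" or "wrist"; returns the picture (420x560x3 uint8, red, green, blue); there is no depth.
- ctrl.camera_params(name): a dict with "fx", "fy", "cx", "cy" (pixels), "dist_coeffs" ([k1, k2, p1, p2, k3] as OpenCV has them; the pictures are not rectified), "cam_to_world" (4x4, takes a point from camera to world coordinates); the wrist camera has in their place "mount" (4x4, takes a point from camera to tool coordinates, whose origin is the TCP and whose axes are the flange's). Camera axes: x right, y up, looking along -z (the intrinsics and any distortion apply to the point x, -y, -z); pixel columns grow to the right and rows downward; lengths in m; the calibration is good to about 2 mm. A picture is of the moment at which its call begins: read the wrist's pose just before it. camera_params takes no time and is no camera call.
- ctrl.close_job(): hands the job in; it is judged then, once.
The state is a dict: "clock": time; "joint_pos": joint angles; "qvel": joint speeds; "tau": joint torques, N m; "tool_pos": TCP position; "orientation": TCP orientation; "force": force on the tool from outside, world axes, zero at the start; "moment": the same for the moment, N m; "opening": finger opening in m; "gripper_force": force on a finger pad.
Only numpy, scipy, OpenCV 4.12 (cv2) and the standard library are available. Lean on these libraries where they do the work, as an engineer would, in place of code of your own. Each camera call takes 0.05 s, during which the arm holds its last target. There are 200 camera calls.

TASK

Punch the stock tag: push the red-tipped clamp lever of the tag punch right down to lock the tag, then, with the mallet held by its handle, give the red punch head in the yellow guard a brisk knock that drives it down to its stop. Afterwards stand the mallet upright on its face on the cork mat, flick the clamp lever fully up again and let go; only the mallet may touch the punch head, and the other things on the desk stay where they are.

Things in the scene. Friction and masses are not known exactly. Their poses are not given: they have to be found in the camera images.
- tag_punch: Fixed bench punch with a grey base 140 x 172 x 12 mm (x -58..82, y -117..55 mm); origin on the worktop under the punch. x points to the back of the tool (away from the guard's slot), the lever is on the -y side, z up.
- guard_top (a point): Centre of the open top of the yellow finger guard, 105 mm above the worktop. Axes as tag_punch. Inside 56 mm (x) by 50 mm (y), walls 5 mm; a 30 mm wide slot, open at the top, runs down its front (-x) wall to z = 18 mm and lets the mallet's handle through. So deep and narrow that a mallet held by its head cannot reach the punch: the fingers meet the guard first.
- punch_top (a point): Centre of the flat top of the red punch head (26 mm across), 54 mm above the worktop when up. Axes as tag_punch.
- punch (a joint): Travel of the punch, m: 0 up, 0.016 down on its stop. A spring pushes it up with 2.4 N at the top and 8.8 N at the stop; it comes back up by itself. A knock counts when the punch moves down faster than 0.03 m/s beyond a quarter of its travel (0.004); 0.05 to 0.25 m/s is right.
- clamp_lever (a joint): Clamp lever, rad: 0 fully up (its arm rises at 0.8 rad above level, towards -x of tag_punch), 0.8 down and level (locked). Stiff hinge: it stays where it is left; about 1.5 N at the tip moves it.
- lever_hinge (a point): Hinge of the clamp lever, at (30, -92, 35) mm in tag_punch; the lever turns about the y axis of tag_punch.
- lever_tip (a point): Centre of the red tip of the lever (34 mm long, 16 mm wide in y, 13 mm thick), 92 mm from the hinge. The steel arm between is 12 mm wide and 8 mm thick. Its axes turn with the lever and are those of tag_punch when the lever is at 0.
- mallet_head (a point): Centre of the head of the mallet: black block with orange faces, 40 mm (x, along the handle) x 34 mm (y) x 60 mm (z), so 30 mm above its lower face. The faces look up and down (z). The handle points to -x. 0.22 kg or so; it stands by itself on either face.
- mallet_grip (a point): Point on the middle of the mallet's wooden handle, 85 mm from the head centre and level with it; the handle is 18 mm wide (y) and 22 mm high (z) and ends 132 mm from the head centre. Axes as mallet_head.
- mallet: The mallet as a whole; origin at the centre of its lower face, 30 mm below mallet_head; axes as mallet_head.
- mallet_rack: Fixed grey rack, origin on the worktop at the place of the mallet's head; the head stands free in front of it, the handle lies towards -x between two cheeks (x -35..-147 mm, y +-13 to +-26 mm, an end wall behind to -155 mm, 56 mm high), too narrow for fingers: the mallet can be lifted out, straight up by 60 mm or more, only by its head.
- mat_top (a point): Centre of the top of the fixed cork mat, 110 x 110 mm, 4 mm thick, top at z = 4 mm. The mallet may be stood here to change the grasp; it must stand here at the end.
- note_block: Yellow block of sticky notes, 77 x 77 x 33 mm, bystander; origin under its centre.
- clips_box: Small orange carton, 50 x 72 x 20 mm, bystander; origin under its centre.
- label_roll_2: White roll of labels, 60 mm across, 40 mm high, bystander; origin under its centre.
- marker_blk: White marker with a blue cap, 135 mm long, bystander; origin under its centre.
There are look-alikes about, which are no part of the job. Leave any turquoise look-alike of the mallet alone.

How it is judged:
By the outcome, as a careful person would: the job done as asked, in the order asked, and still so for the second after the job is handed in, with the robot touching nothing.
It also fails if it takes over 70 s, if anything falls off the work surface, if the arm or the gripper's body presses on something with over 40 N, if the wrist force passes 120 N, or if a joint passes its speed limit or range.

## Working session

There is one attempt and no reset: what is moved stays moved. The work goes in short steps, Python scripts to look and compute and a tool call to move; the robot and the scene stay as the last step left them, time stands still between calls to the robot, and variables do not carry over. Pictures are saved under pics/ and viewed, at most 10 in all, crops included, and the job is handed in when it is done.

Besides the shell and the picture viewer there is one more tool, called after "Call:" as a command line: name --argument value ..., lists and objects as JSON in quotes. apply_moves: Moves the arm, as the interface text tells. Its arguments: {"type":"object","properties":{"deltas":{"type":"array"}},"required":["deltas"]}

```bash
ls; mkdir -p pics; python3 - <<'E'
from plant import ctrl
import cv2,json
for n in ["scene","top"]:
    cv2.imwrite(f"pics/{n}0.png",ctrl.snapshot(n)[:,:,::-1])
for n in ["scene","top","wrist"]:
    print(n,ctrl.camera_params(n))
print(ctrl.get_obs(), ctrl.hold_point_z)
E
```

```text
pics
scene {'fx': 449.3244789277385, 'fy': 449.3244789277385, 'cx': 285.5137138732447, 'cy': 205.3240380431069, 'dist_coeffs': array([0.05208545, 0.        , 0.        , 0.        , 0.        ]), 'cam_to_world': array([[ 0.69691336,  0.49428552, -0.51960909, -0.04795629],
       [-0.71712137,  0.4873624 , -0.49821163, -0.61474638],
       [ 0.00697914,  0.71983312,  0.69411207,  0.96151443],
       [ 0.        ,  0.        ,  0.        ,  1.        ]])}
top {'fx': 498.51526580444136, 'fy': 498.51526580444136, 'cx': 274.5419171951868, 'cy': 208.8471056002624, 'dist_coeffs': array([0.00905343, 0.        , 0.        , 0.        , 0.        ]), 'cam_to_world': array([[ 0.00229223,  0.98184512, -0.18967051,  0.35365293],
       [-0.99986833,  0.00529731,  0.01533822, -0.01320242],
       [ 0.0160645 ,  0.18961038,  0.98172798,  1.24398551],
       [ 0.        ,  0.        ,  0.        ,  1.        ]])}
wrist {'fx': 319.4236085234537, 'fy': 319.4236085234537, 'cx': 283.80291661159157, 'cy': 206.42510086174056, 'dist_coeffs': array([-0.05748607,  0.        ,  0.        ,  0.        ,  0.   
[... 340 characters left out ...]
 1.00000000e+00]])}
{'clock': 0.1, 'joint_pos': array([ 8.03927197e+01,  2.05885167e+01,  6.36425185e-01, -1.53910034e-02,
       -7.01343682e+01, -1.65088213e+01]), 'qvel': array([ 0.10178731, -0.03207794,  0.11395751,  0.06868772, -0.09991239,
       -0.01383672]), 'tau': array([-1.13115027e-03, -5.84163880e+01,  2.93751669e+01,  7.01539949e+00,
        1.01908043e-02, -5.09614460e-05]), 'tool_pos': array([0.296953  , 0.60567597, 0.22569062]), 'orientation': array([ 1.79912993e+02, -1.06980245e-02, -2.61213345e+01]), 'force': array([-0.33352995,  0.00713914, -0.16076283]), 'moment': array([-0.02359142, -0.03471243, -0.0470254 ]), 'gripper_force': 0.0, 'opening': 0.08736861864285742} 0.0188
```

View pics/scene0.png

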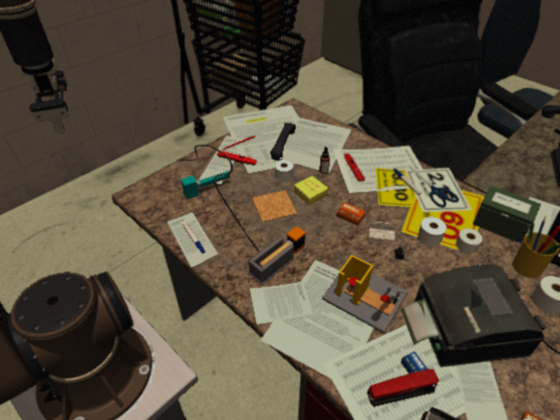

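View pics/top0.png

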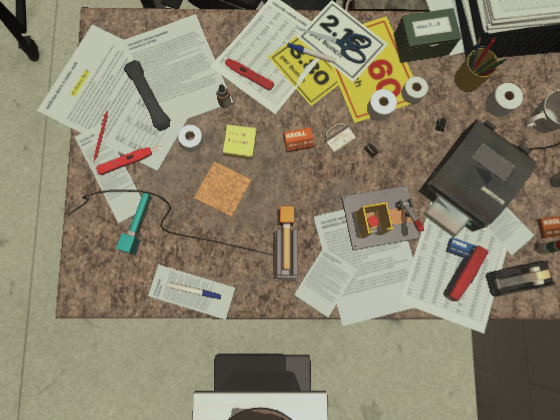

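Top view: the mallet's orange face is at (287,214) in the rack (285,250). The mat is at (223,188), the punch guard at (376,218), and the lever tip near (415,222). Look-alikes: the turquoise mallet at (135,225), the dark hammer-like thing at (150,95), and red staplers at (465,273) and (250,73). I choose the orange/black mallet in the grey rack and check it with one close crop.

```bash
cat > h.py <<'E'
import numpy as np,cv2
from plant import ctrl
from scipy.spatial.transform import Rotation as R
def tool():
    o=ctrl.get_obs();T=np.eye(4);T[:3,:3]=R.from_euler('xyz',o['orientation'],degrees=True).as_matrix();T[:3,3]=o['tool_pos'];return T
def cam(n,T=None):
    p=ctrl.camera_params(n);K=np.array([[p['fx'],0,p['cx']],[0,p['fy'],p['cy']],[0,0,1]])
    return K,p['dist_coeffs'],(p['cam_to_world'] if n!='wrist' else T@p['mount'])
def pix(n,uv,z,T=None):
    K,d,C=cam(n,T);q=cv2.undistortPoints(np.array([[uv]],float),K,d)[0,0]
    r=C[:3,:3]@np.array([q[0],-q[1],-1]);return C[:3,3]+r*(z-C[2,3])/r[2]
def proj(n,P,T=None):
    K,d,C=cam(n,T);P=np.atleast_2d(P);c=(P-C[:3,3])@C[:3,:3]*[1,-1,-1]
    return cv2.projectPoints(c,np.zeros(3),np.zeros(3),K,d)[0][:,0]
def snap(n,f):
    T=tool();im=ctrl.snapshot(n)[:,:,::-1].copy();cv2.imwrite('pics/'+f,im);return im,T
E
python3 - <<'E'
from h import *
im=cv2.imread('pics/top0.png')
c=im[165:290,180:440]; cv2.imwrite('pics/crop0.png',cv2.resize(c,None,fx=3,fy=3,interpolation=cv2.INTER_CUBIC))
for n,uv,z in [('head',(287,214),.06),('rackend',(285,277),.056),('mat',(223,188),.004),('guard',(376,218),.105),('tip',(417,226),.1)]: print(n,pix('top',uv,z).round(3))
E
```

```text
head [ 0.57  -0.062  0.06 ]
rackend [ 0.419 -0.057  0.056]
mat [0.647 0.099 0.004]
guard [ 0.553 -0.267  0.105]
tip [ 0.536 -0.363  0.1  ]
```

View pics/crop0.png

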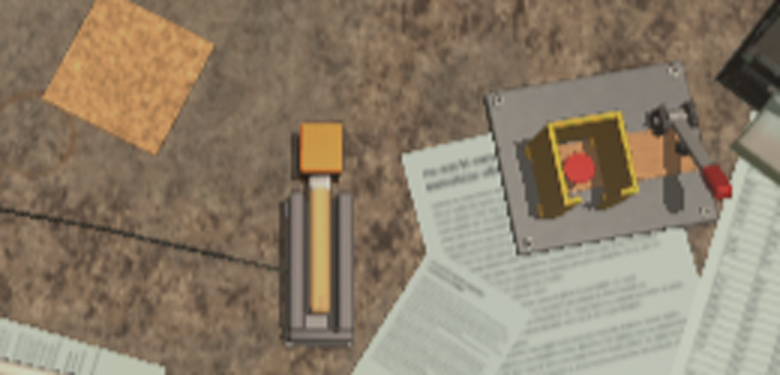

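The crop confirms the orange-faced mallet in the rack, handle towards the robot. The guard's slot also faces the robot, and the lever (up) is on the right. Now I fit poses from the corners.

```bash
cat >> h.py <<'E'
from scipy.optimize import least_squares
def fit(n,model,uv,x0,T=None):
    model=np.array(model,float);uv=np.array(uv,float)
    def w(p): 
        c,s=np.cos(p[2]),np.sin(p[2]);return np.c_[model[:,0]*c-model[:,1]*s+p[0],model[:,0]*s+model[:,1]*c+p[1],model[:,2]]
    r=least_squares(lambda p:(proj(n,w(p),T)-uv).ravel(),x0,x_scale=[.01,.01,.1])
    return np.r_[r.x[:2],np.degrees(r.x[2])].round(4),np.abs(r.fun).max().round(2)
def go(pos,yaw,tilt=0,ref=None):
    """delta (mm) and rotvec (deg) in tool axes to TCP pos, tool down with yaw, then tilt about tool y (deg)"""
    T=tool();Rt=(R.from_euler('z',yaw,degrees=True)*R.from_euler('x',180,degrees=True)*R.from_euler('y',tilt,degrees=True)).as_matrix()
    d=T[:3,:3].T@(np.array(pos)-T[:3,3])*1000;a=R.from_matrix(T[:3,:3].T@Rt).as_rotvec(degrees=True)
    print('dpos',d.round(1),'ang',a.round(2))
E
python3 - <<'E'
from h import *
u=lambda L:np.array(L)/3+[180,165]
print('tag',fit('top',[(.082,.055,.012),(.082,-.117,.012),(-.058,-.117,.012),(-.058,.055,.012),(.033,.030,.105),(.033,-.030,.105),(-.033,-.030,.105)],u([(488,95),(682,63),(720,222),(520,253),(550,122),(622,112),(636,190)]),[.55,-.27,.15]))
print('mallet',fit('top',[(.02,.017,.06),(.02,-.017,.06),(-.02,-.017,.06),(-.02,.017,.06),(-.155,.026,.056),(-.155,-.026,.056)],u([(301,123),(341,122),(342,173),(301,174),(285,341),(351,341)]),[.57,-.06,0]))
print('mat',fit('top',[(.055,.055,.004),(.055,-.055,.004),(-.055,-.055,.004),(-.055,.055,.004)],u([(98,-4),(214,45),(157,153),(42,97)]),[.65,.1,-.45]))
E
```

```text
tag (array([ 0.5545, -0.2712,  9.5282]), np.float64(1.3))
mallet (array([ 0.5695, -0.0619, -0.8436]), np.float64(0.81))
mat (array([  0.6439,   0.0999, -25.5304]), np.float64(2.42))
```

```bash
python3 - <<'E'
from h import *
go([.55,-.34,.25],-80.5)
E
```

```text
dpos [643.6 737.7 -23.1] ang [ 8.000e-02 -5.000e-02  5.438e+01]
```

Call:
apply_moves --deltas '[{"fingers": 0,"delta_pos": [320,370,-23],"angular": [0,0,54.4]},{"fingers": 0,"delta_pos": [643,738,-23],"angular": [0,0,54.4]},{"fingers": 0,"delta_pos": [643,738,-23],"angular": [0,0,54.4]},{"fingers": 0,"delta_pos": [643,738,-23],"angular": [0,0,54.4]},{"fingers": 0,"delta_pos": [643,738,-23],"angular": [0,0,54.4]},{"fingers": 0,"delta_pos": [643,738,-23],"angular": [0,0,54.4]},{"fingers": 0,"delta_pos": [643,738,-23],"angular": [0,0,54.4]},{"fingers": 0,"delta_pos": [643,738,-23],"angular": [0,0,54.4]},{"fingers": 0,"delta_pos": [643,738,-23],"angular": [0,0,54.4]},{"fingers": 0,"delta_pos": [643,738,-23],"angular": [0,0,54.4]}]'

```text
clock: 1.1
tool_pos: [0.4258, 0.1212, 0.2391]
orientation: [-180.0, 0.0, -80.5]
force: [1.6, 0.5, -0.1]
opening: 0.0131
gripper_force: 0.0
```

```bash
python3 - <<'E'
from h import *
o=ctrl.get_obs();print(o['clock'],o['joint_pos'].round(1),o['tool_pos'],o['orientation'])
go([.55,-.34,.25],-80.5)
E
```

```text
1.1 [ 41.6  -2.6 -25.8  -0.  -66.8 -32. ] [0.42577672 0.12116663 0.23907378] [-1.79979266e+02  1.99160880e-02 -8.04777454e+01]
dpos [475.4 -46.2 -11.1] ang [-0.02  0.02  0.02]
```

Call:
apply_moves --deltas '[{"fingers": 0,"delta_pos": [475,-46,-11],"angular": [0,0,0]},{"fingers": 0,"delta_pos": [475,-46,-11],"angular": [0,0,0]},{"fingers": 0,"delta_pos": [475,-46,-11],"angular": [0,0,0]},{"fingers": 0,"delta_pos": [475,-46,-11],"angular": [0,0,0]},{"fingers": 0,"delta_pos": [475,-46,-11],"angular": [0,0,0]},{"fingers": 0,"delta_pos": [475,-46,-11],"angular": [0,0,0]},{"fingers": 0,"delta_pos": [475,-46,-11],"angular": [0,0,0]},{"fingers": 0,"delta_pos": [475,-46,-11],"angular": [0,0,0]},{"fingers": 0,"delta_pos": [475,-46,-11],"angular": [0,0,0]},{"fingers": 0,"delta_pos": [475,-46,-11],"angular": [0,0,0]}]'

```text
clock: 2.1
tool_pos: [0.5496, -0.3412, 0.2488]
orientation: [179.9, 0.0, -80.6]
force: [1.0, 0.2, -0.0]
opening: 0.0004
gripper_force: 0.0
```

```bash
python3 - <<'E'
from h import *
o=ctrl.get_obs();print(o['clock'],o['tool_pos'],o['joint_pos'].round(1))
im,T=snap('wrist','w1.png');np.save('T1.npy',T)
E
```

```text
2.1 [ 0.54960151 -0.34118847  0.2487651 ] [-14.6  17.3  -1.2   0.  -71.7  23.9]
```

View pics/w1.png

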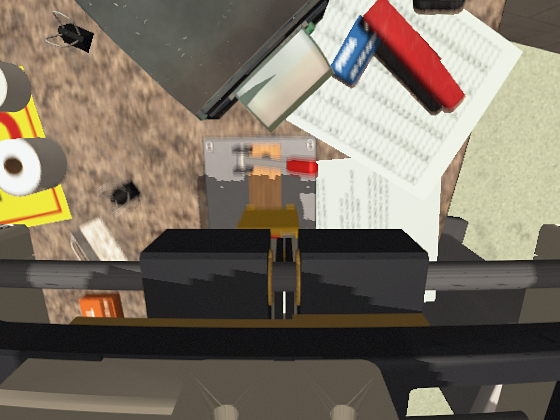

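The wrist view shows the lever's red tip at about (302,168), its hinge at (242,158), and base corners near (207,143) and (312,143). I check these against the fit.

```bash
cat >> h.py <<'E'
TAG=(.5545,-.2712,9.53)
def tagw(p,t=None):
    t=t or TAG;c,s=np.cos(np.radians(t[2])),np.sin(np.radians(t[2]));return np.array([t[0]+c*p[0]-s*p[1],t[1]+s*p[0]+c*p[1],p[2]])
E
python3 - <<'E'
from h import *
T=np.load('T1.npy')
for p in [(-.034,-.092,.101),(.03,-.092,.035),(.082,-.117,.012),(-.058,-.117,.012)]: print(p,proj('wrist',tagw(p),T).round(0))
go(tagw((-.045,-.092,.130)),-80.5)
E
```

```text
(-0.034, -0.092, 0.101) [[301. 171.]]
(0.03, -0.092, 0.035) [[243. 162.]]
(0.082, -0.117, 0.012) [[202. 140.]]
(-0.058, -0.117, 0.012) [[317. 139.]]
dpos [ 21.6  28.3 118.3] ang [ 0.14 -0.02 -0.19]
```

Call:
apply_moves --deltas '[{"fingers": 0,"delta_pos": [22,28,50],"angular": [0,0,0]},{"fingers": 0,"delta_pos": [22,28,90],"angular": [0,0,0]},{"fingers": 0,"delta_pos": [22,28,115],"angular": [0,0,0]},{"fingers": 0,"delta_pos": [22,28,130],"angular": [0,0,0]},{"fingers": 0,"delta_pos": [22,28,145],"angular": [0,0,0]},{"fingers": 0,"delta_pos": [22,28,160],"angular": [0,0,0]},{"fingers": 0,"delta_pos": [22,28,175],"angular": [0,0,0]},{"fingers": 0,"delta_pos": [22,28,190],"angular": [0,0,0]},{"fingers": 0,"delta_pos": [22,28,200],"angular": [0,0,0]},{"fingers": 0,"delta_pos": [22,28,200],"angular": [0,0,0]}]'

```text
clock: 3.15
tool_pos: [0.5247, -0.3636, 0.0482]
orientation: [179.9, 0.1, -80.5]
force: [0.0, -0.4, -0.2]
opening: 0.0002
gripper_force: 0.0
```

Call:
apply_moves --deltas '[{"fingers": 0,"delta_pos": [0,0,3],"angular": [0,0,0]},{"fingers": 0,"delta_pos": [0,0,6],"angular": [0,0,0]},{"fingers": 0,"delta_pos": [0,0,6],"angular": [0,0,0]}]'

```text
clock: 3.45
tool_pos: [0.526, -0.364, 0.044]
orientation: [-180.0, -0.0, -80.5]
force: [-0.2, -0.0, -0.5]
opening: 0.0004
gripper_force: 0.0
```

Call:
apply_moves --deltas '[{"fingers": 0,"delta_pos": [4,0,2],"angular": [0,0,0]},{"fingers": 0,"delta_pos": [4,0,5],"angular": [0,0,0]},{"fingers": 0,"delta_pos": [4,0,5],"angular": [0,0,0]}]'

```text
clock: 3.75
tool_pos: [0.527, -0.3687, 0.0414]
orientation: [-179.9, -0.1, -80.5]
force: [-5.1, 3.1, 15.9]
opening: 0.0002
gripper_force: 8.3
```

```bash
python3 - <<'E'
from h import *
a=snap('scene','s2.png')[0][240:340,300:460];b,_=snap('wrist','w2.png')
a=cv2.resize(a,None,fx=3,fy=3,interpolation=cv2.INTER_CUBIC)
b=b[60:330,160:430]
cv2.imwrite('pics/s2c.png',np.hstack([a,cv2.resize(b,(300,300))]))
E
```

```text
(no output)
```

View pics/s2c.png

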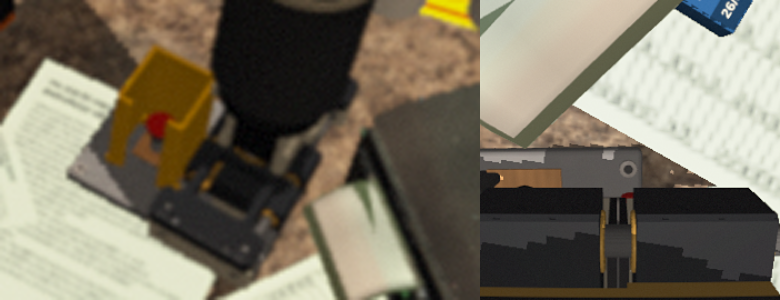

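The scene crop shows the fingers on the lever. The reading of 16 N at z = 41 mm matches the locked stop. I retract and look on the way.

Call:
apply_moves --deltas '[{"fingers": 0,"delta_pos": [0,0,-40],"angular": [0,0,0]},{"fingers": 0,"delta_pos": [0,0,-90],"angular": [0,0,0]},{"fingers": 0,"delta_pos": [0,0,-140],"angular": [0,0,0]},{"fingers": 0,"delta_pos": [-30,0,-190],"angular": [0,0,0]},{"fingers": 0,"delta_pos": [-30,0,-190],"angular": [0,0,0]}]'

```text
clock: 4.35
tool_pos: [0.5235, -0.3387, 0.2358]
orientation: [-179.5, -0.3, -80.5]
force: [1.1, -0.0, -0.5]
opening: 0.0005
gripper_force: 0.0
```

```bash
python3 - <<'E'
from h import *
im,T=snap('wrist','w3.png')
hsv=cv2.cvtColor(im,cv2.COLOR_BGR2HSV);m=((hsv[...,0]<6)|(hsv[...,0]>174))&(hsv[...,1]>150)&(hsv[...,2]>80)
n,l,s,c=cv2.connectedComponentsWithStats(m.astype(np.uint8))
print([(x.round(),k[4]) for x,k in zip(c[1:],s[1:]) if k[4]>30])
print('down',proj('wrist',tagw((-.062,-.092,.041)),T),'up',proj('wrist',tagw((-.034,-.092,.101)),T))
go([.57,-.063,.18],0); go([.57,-.063,.18],180); print(ctrl.get_obs()['joint_pos'])
E
```

```text
[(array([399.,  48.]), np.int32(4051)), (array([303., 158.]), np.int32(390))]
down [[302.91230818 159.25664287]] up [[275.56323795 166.0601205 ]]
dpos [-263.8  -91.6   53.8] ang [ -0.18  -0.48 -80.45]
dpos [-263.8  -91.6   53.8] ang [-0.5   0.19 99.55]
[-1.49307421e+01  1.51348921e+01 -6.03813617e+00  3.64854095e-02
 -6.83589990e+01  2.44684515e+01]
```

The lever is down: red seen at (303,158), predicted (303,159). On to the mallet.

Call:
apply_moves --deltas '[{"fingers": 80,"delta_pos": [-40,0,0],"angular": [0,0,0]},{"fingers": 80,"delta_pos": [-264,-92,20],"angular": [0,0,-80.5]},{"fingers": 80,"delta_pos": [-264,-92,20],"angular": [0,0,-80.5]},{"fingers": 80,"delta_pos": [-264,-92,20],"angular": [0,0,-80.5]},{"fingers": 80,"delta_pos": [-264,-92,20],"angular": [0,0,-80.5]},{"fingers": 80,"delta_pos": [-264,-92,20],"angular": [0,0,-80.5]},{"fingers": 80,"delta_pos": [-264,-92,20],"angular": [0,0,-80.5]},{"fingers": 80,"delta_pos": [-264,-92,20],"angular": [0,0,-80.5]},{"fingers": 80,"delta_pos": [-264,-92,20],"angular": [0,0,-80.5]},{"fingers": 80,"delta_pos": [-264,-92,20],"angular": [0,0,-80.5]}]'

```text
clock: 5.4
tool_pos: [0.5682, -0.0629, 0.2073]
orientation: [180.0, 0.1, -2.8]
force: [0.1, 0.4, -0.7]
opening: 0.0751
gripper_force: 0.0
```

```bash
python3 - <<'E'
from h import *
o=ctrl.get_obs();print(o['tool_pos'],o['orientation'],o['joint_pos'].round(1))
im,T=snap('wrist','w4.png');np.save('T4.npy',T)
print(proj('wrist',[[.5895,-.0449,.06],[.5895,-.0789,.06]],T))
E
```

```text
[ 0.56817569 -0.06286038  0.20730019] [ 1.79986867e+02  1.22752295e-01 -2.79562018e+00] [ 13.3  11.7 -14.2  -0.  -64.2  73.9]
[[263.47745668 172.73717054]
 [298.89801838 171.03757911]]
```

View pics/w4.png

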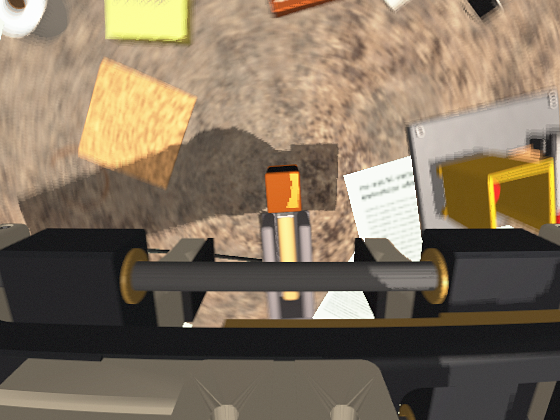

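The head's orange top spans (267..300,172..212), within 3 px of the prediction. I go down and grasp.

```bash
python3 - <<'E'
from h import *
go([.570,-.0625,.027],-0.84)
E
```

```text
dpos [  2.2  -0.6 180.4] ang [ 0.01  0.12 -1.43]
```

Call:
apply_moves --deltas '[{"fingers": 80,"delta_pos": [2,-1,50],"angular": [0,0,-1.4]},{"fingers": 80,"delta_pos": [2,-1,95],"angular": [0,0,-1.4]},{"fingers": 80,"delta_pos": [2,-1,130],"angular": [0,0,-1.4]},{"fingers": 80,"delta_pos": [2,-1,160],"angular": [0,0,-1.4]},{"fingers": 80,"delta_pos": [2,-1,180],"angular": [0,0,-1.4]},{"fingers": 80,"delta_pos": [2,-1,180],"angular": [0,0,-1.4]},{"fingers": 20,"delta_pos": [2,-1,180],"angular": [0,0,-1.4]},{"fingers": 20,"delta_pos": [2,-1,180],"angular": [0,0,-1.4]},{"fingers": 20,"delta_pos": [2,-1,180],"angular": [0,0,-1.4]},{"fingers": 20,"delta_pos": [2,-1,180],"angular": [0,0,-1.4]}]'

```text
clock: 6.45
tool_pos: [0.5713, -0.0619, 0.03]
orientation: [-180.0, -0.1, -1.8]
force: [-0.2, -0.3, -0.1]
opening: 0.0533
gripper_force: 0.0
```

Call:
apply_moves --deltas '[{"fingers": 20,"delta_pos": [0,0,0],"angular": [0,0,0]},{"fingers": 20,"delta_pos": [0,0,0],"angular": [0,0,0]},{"fingers": 20,"delta_pos": [0,0,0],"angular": [0,0,0]}]'

```text
clock: 6.75
tool_pos: [0.5708, -0.062, 0.0292]
orientation: [-180.0, -0.0, -1.8]
force: [-0.3, -0.2, 2.4]
opening: 0.0342
gripper_force: 29.7
```

Held (34 mm). I lift it straight up, then carry it to the mat.

Call:
apply_moves --deltas '[{"fingers": 20,"delta_pos": [0,0,-20],"angular": [0,0,0]},{"fingers": 20,"delta_pos": [0,0,-50],"angular": [0,0,0]},{"fingers": 20,"delta_pos": [0,0,-85],"angular": [0,0,0]},{"fingers": 20,"delta_pos": [0,0,-110],"angular": [0,0,0]},{"fingers": 20,"delta_pos": [20,-45,-110],"angular": [0,0,0]},{"fingers": 20,"delta_pos": [45,-90,-110],"angular": [0,0,0]},{"fingers": 20,"delta_pos": [67,-130,-110],"angular": [0,0,0]},{"fingers": 20,"delta_pos": [68,-164,-110],"angular": [0,0,0]},{"fingers": 20,"delta_pos": [68,-164,-110],"angular": [0,0,0]}]'

```text
clock: 7.65
tool_pos: [0.644, 0.1037, 0.1377]
orientation: [-180.0, 0.1, -1.6]
force: [-0.3, -0.7, -2.5]
opening: 0.0341
gripper_force: 29.7
```

```bash
python3 - <<'E'
from h import *
print(ctrl.get_obs()['opening'])
go([.6442,.100,.0345],-0.84)
snap('wrist','w5.png')
E
```

```text
0.03405159431139549
dpos [  0.4   3.7 103.2] ang [-0.01  0.05 -0.75]
```

View pics/w5.png

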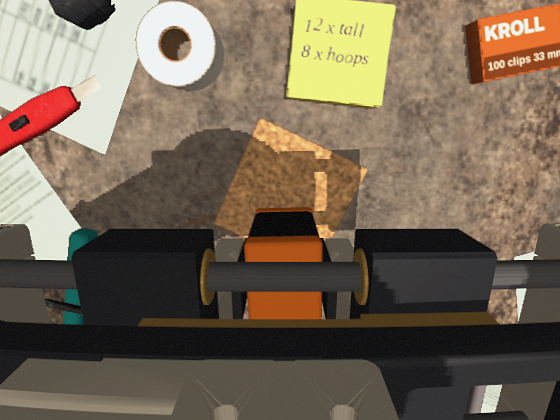

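The wrist view shows the mallet level above the mat (mat corners at (262,119) and (366,170)). I lower it.

Call:
apply_moves --deltas '[{"fingers": 20,"delta_pos": [0,4,40],"angular": [0,0,-0.7]},{"fingers": 20,"delta_pos": [0,4,75],"angular": [0,0,-0.7]},{"fingers": 20,"delta_pos": [0,4,90],"angular": [0,0,-0.7]},{"fingers": 20,"delta_pos": [0,4,98],"angular": [0,0,-0.7]},{"fingers": 20,"delta_pos": [0,4,102],"angular": [0,0,-0.7]},{"fingers": 20,"delta_pos": [0,4,104],"angular": [0,0,-0.7]},{"fingers": 20,"delta_pos": [0,4,104],"angular": [0,0,-0.7]}]'

```text
clock: 8.4
tool_pos: [0.6443, 0.096, 0.036]
orientation: [-180.0, -0.1, -1.1]
force: [0.1, -1.0, -1.5]
opening: 0.0335
gripper_force: 29.7
```

Call:
apply_moves --deltas '[{"fingers": 20,"delta_pos": [0,0,2],"angular": [0,0,0]},{"fingers": 20,"delta_pos": [0,0,3],"angular": [0,0,0]},{"fingers": 20,"delta_pos": [0,0,3],"angular": [0,0,0]}]'

```text
clock: 8.7
tool_pos: [0.6442, 0.096, 0.0332]
orientation: [-180.0, -0.1, -1.0]
force: [-1.2, 0.1, 4.0]
opening: 0.0339
gripper_force: 29.7
```

Standing on the mat. I open and rise.

Call:
apply_moves --deltas '[{"fingers": 70,"delta_pos": [0,0,0],"angular": [0,0,0]},{"fingers": 70,"delta_pos": [0,0,0],"angular": [0,0,0]},{"fingers": 70,"delta_pos": [0,0,0],"angular": [0,0,0]},{"fingers": 70,"delta_pos": [0,0,-15],"angular": [0,0,0]},{"fingers": 70,"delta_pos": [0,0,-55],"angular": [0,0,0]},{"fingers": 70,"delta_pos": [-30,0,-80],"angular": [0,0,0]},{"fingers": 70,"delta_pos": [-65,0,-80],"angular": [0,0,0]},{"fingers": 70,"delta_pos": [-65,0,-80],"angular": [0,0,0]},{"fingers": 70,"delta_pos": [-65,0,-80],"angular": [0,0,0]}]'

```text
clock: 9.6
tool_pos: [0.5786, 0.0973, 0.1135]
orientation: [-180.0, -0.1, -1.0]
force: [1.0, 0.3, 0.5]
opening: 0.0701
gripper_force: 0.0
```

```bash
python3 - <<'E'
from h import *
im,T=snap('wrist','w6.png');t,_=snap('top','t6.png')
# orange head top in top view
a=t[150:240,180:290]
cv2.imwrite('pics/c6.png',np.hstack([cv2.resize(im[0:300,80:480],(400,300)),cv2.resize(a,(367,300),interpolation=cv2.INTER_CUBIC)]))
go([.582,.0965,.0165],-1)
print(proj('wrist',[[.664,.113,.064],[.664,.079,.064]],T))
E
```

```text
dpos [ 2.6  0.7 96. ] ang [-0.01 -0.06 -0.05]
[[255.33841763  93.34863226]
 [310.46629504  92.36469821]]
```

View pics/c6.png

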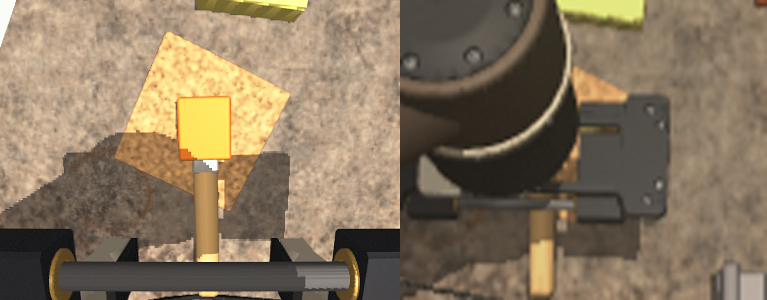

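The mallet stands upright on the mat. In the full picture its top is at (258..310,97), putting the head near (0.642, 0.095) with the handle straight back. I grasp the handle about 62 mm behind the head.

Call:
apply_moves --deltas '[{"fingers": 60,"delta_pos": [2,2,40],"angular": [0,0,0]},{"fingers": 60,"delta_pos": [2,2,75],"angular": [0,0,0]},{"fingers": 60,"delta_pos": [2,2,97],"angular": [0,0,0]},{"fingers": 60,"delta_pos": [2,2,97],"angular": [0,0,0]},{"fingers": 60,"delta_pos": [2,2,97],"angular": [0,0,0]},{"fingers": 5,"delta_pos": [2,2,97],"angular": [0,0,0]},{"fingers": 5,"delta_pos": [2,2,97],"angular": [0,0,0]},{"fingers": 5,"delta_pos": [2,2,97],"angular": [0,0,0]},{"fingers": 5,"delta_pos": [2,2,97],"angular": [0,0,0]},{"fingers": 5,"delta_pos": [2,2,97],"angular": [0,0,0]}]'

```text
clock: 10.7
tool_pos: [0.5807, 0.0951, 0.0154]
orientation: [-180.0, -0.0, -1.1]
force: [0.2, 0.5, 0.3]
opening: 0.0257
gripper_force: 0.0
```

Call:
apply_moves --deltas '[{"fingers": 5,"delta_pos": [0,0,0],"angular": [0,0,0]},{"fingers": 5,"delta_pos": [0,0,0],"angular": [0,0,0]},{"fingers": 5,"delta_pos": [0,0,-10],"angular": [0,0,0]},{"fingers": 5,"delta_pos": [0,0,-20],"angular": [0,0,0]},{"fingers": 5,"delta_pos": [0,0,-60],"angular": [0,0,0]},{"fingers": 5,"delta_pos": [0,0,-100],"angular": [0,0,0]},{"fingers": 5,"delta_pos": [0,0,-140],"angular": [0,0,0]},{"fingers": 5,"delta_pos": [0,0,-170],"angular": [0,0,0]},{"fingers": 5,"delta_pos": [0,0,-170],"angular": [0,0,0]}]'

```text
clock: 11.6
tool_pos: [0.583, 0.0957, 0.1911]
orientation: [-179.8, -0.5, -1.0]
force: [0.6, 0.2, -2.4]
opening: 0.018
gripper_force: 30.0
```

```bash
python3 - <<'E'
from h import *
o=ctrl.get_obs();print(o['tool_pos'],o['opening'],o['force'])
im,T=snap('wrist','w7.png');np.save('T7.npy',T)
hs=cv2.cvtColor(im,cv2.COLOR_BGR2HSV);m=(hs[...,0]>8)&(hs[...,0]<30)&(hs[...,1]>170)&(hs[...,2]>120)
n,l,s,c=cv2.connectedComponentsWithStats(m.astype(np.uint8));print([k for k in s[1:] if k[4]>300])
# expected top-face corners if level: head 62 ahead of TCP, grasp mid +~ handle offset
z=T[2,3]+.0188-.0015+.030
h=T[:3,3]+T[:3,0]*.062
for a in (.02,-.02):
  for b in (.017,-.017): print(proj('wrist',[*(h+T[:3,0]*a+T[:3,1]*b)[:2],z],T).round(1))
go(tagw((-.062,0,.178)),9.53)
E
```

```text
[0.58300875 0.09574592 0.19111666] 0.018011504756401363 [ 0.64939476  0.19452809 -2.39831677]
[array([ 445,    0,   73,   27, 1038], dtype=int32), array([  233,    77,   101,   118, 11183], dtype=int32)]
[[334.4  75.3]]
[[230.2  75.3]]
[[330.4 195.1]]
[[234.3 195. ]]
dpos [-81.3 378.5   8.8] ang [ -0.12  -0.29 -10.59]
```

View pics/w7.png

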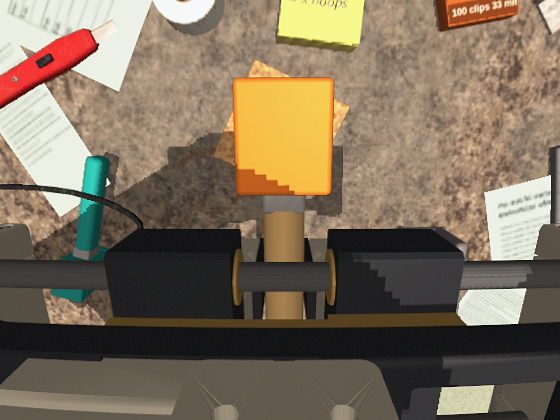

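The mallet is held level: its top at (233..334, 77..195) agrees with a head 62 mm ahead of the TCP. I carry it over to the guard.

Call:
apply_moves --deltas '[{"fingers": 5,"delta_pos": [-10,45,5],"angular": [0,0,-1]},{"fingers": 5,"delta_pos": [-20,90,9],"angular": [0,0,-2]},{"fingers": 5,"delta_pos": [-30,135,9],"angular": [0,0,-4]},{"fingers": 5,"delta_pos": [-40,180,9],"angular": [0,0,-6]},{"fingers": 5,"delta_pos": [-50,225,9],"angular": [0,0,-8]},{"fingers": 5,"delta_pos": [-60,270,9],"angular": [0,0,-9.5]},{"fingers": 5,"delta_pos": [-70,315,9],"angular": [0,0,-10.6]},{"fingers": 5,"delta_pos": [-78,355,9],"angular": [0,0,-10.6]},{"fingers": 5,"delta_pos": [-81,378,9],"angular": [0,0,-10.6]},{"fingers": 5,"delta_pos": [-81,378,9],"angular": [0,0,-10.6]}]'

```text
clock: 12.65
tool_pos: [0.4906, -0.2838, 0.1745]
orientation: [-179.9, 0.2, 9.3]
force: [-0.8, 0.4, -3.6]
opening: 0.0179
gripper_force: 30.0
```

Call:
apply_moves --deltas '[{"fingers": 5,"delta_pos": [0,0,0],"angular": [0,0,0]},{"fingers": 5,"delta_pos": [0,0,0],"angular": [0,0,0]}]'

```text
clock: 12.85
tool_pos: [0.4921, -0.2808, 0.1753]
orientation: [-180.0, 0.1, 9.5]
force: [-0.7, 0.2, -1.9]
opening: 0.0178
gripper_force: 30.0
```

```bash
python3 - <<'E'
from h import *
im,T=snap('wrist','w8.png');t,_=snap('scene','s8.png');np.save('T8.npy',T)
for p in [(.033,.03,.105),(.033,-.03,.105),(-.033,.03,.105),(-.033,-.03,.105)]:
    q=proj('wrist',tagw(p),T)[0];print(p,q.round(1)); cv2.circle(im,tuple(int(v) for v in q),3,(255,0,255),1)
a=cv2.resize(t[230:330,310:420],(330,300),interpolation=cv2.INTER_CUBIC)
cv2.imwrite('pics/c8.png',np.hstack([im[0:300,80:480],a]))
go(tagw((-.062,0,.178)),9.53)
E
```

```text
(0.033, 0.03, 0.105) [240.2  78.7]
(0.033, -0.03, 0.105) [329.5  78.8]
(-0.033, 0.03, 0.105) [242.9 175.8]
(-0.033, -0.03, 0.105) [326.4 175.8]
dpos [ 0.7  1.  -2.3] ang [-0.02  0.02  0.07]
```

View pics/c8.png

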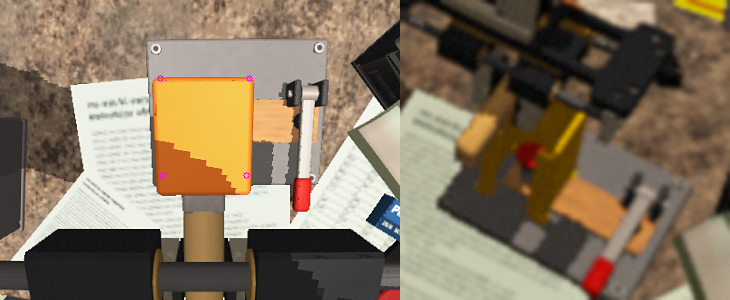

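The mallet head hides the guard. The base's back corners show at full-picture (228,41) and (406,39), and the lever tip at (382,194). I refine the tag pose relative to the mallet.

```bash
python3 - <<'E'
from h import *
T=np.load('T8.npy')
for p in [(.082,.055,.012),(.082,-.117,.012),(-.062,-.092,.0415)]: print(proj('wrist',tagw(p),T).round(1))
print('tagfit',fit('wrist',[(.082,.055,.012),(.082,-.117,.012),(-.062,-.092,.0415)],[(228,41),(406,39),(382,194)],[.5545,-.2712,.166],T))
h=T[:3,3]+T[:3,0]*.062;print('head',h)
z=T[2,3]+.0473
c=[[*(h+T[:3,0]*a+T[:3,1]*b)[:2],z] for a in(.02,-.02) for b in(.017,-.017)]
print(proj('wrist',c,T).round(1).tolist())
print('scene head centre',proj('scene',[[h[0],h[1],z-.03]]),'->crop',(proj('scene',[[h[0],h[1],z-.03]])-[310,230])*3)
# orange bbox in the wrist pic
im=cv2.imread('pics/w8.png');hs=cv2.cvtColor(im,cv2.COLOR_BGR2HSV);m=(hs[...,0]>8)&(hs[...,0]<30)&(hs[...,1]>170)&(hs[...,2]>120)
n,l,s,cc=cv2.connectedComponentsWithStats(m.astype(np.uint8));print([k.tolist() for k in s[1:] if k[4]>1000])
E
```

```text
[[225.2  36.7]]
[[410.1  38.2]]
[[382.5 195.7]]
tagfit (array([ 0.5526, -0.2715, 10.3639]), np.float64(4.06))
head [ 0.55323047 -0.2705596   0.17521501]
[[335.7, 76.3], [230.8, 76.2], [331.4, 196.5], [235.0, 196.4]]
scene head centre [[359.29142404 244.51639207]] ->crop [[147.87427213  43.54917621]]
[[232, 78, 102, 117, 11318]]
```

Everything agrees within 2 mm, and the guard leaves 8 mm clearance. I lower the head into the guard to about 15 mm above the punch.

Call:
apply_moves --deltas '[{"fingers": 5,"delta_pos": [0,1,25],"angular": [0,0,0]},{"fingers": 5,"delta_pos": [0,1,45],"angular": [0,0,0]},{"fingers": 5,"delta_pos": [0,1,58],"angular": [0,0,0]},{"fingers": 5,"delta_pos": [0,1,66],"angular": [0,0,0]},{"fingers": 5,"delta_pos": [0,1,72],"angular": [0,0,0]},{"fingers": 5,"delta_pos": [0,1,78],"angular": [0,0,0]},{"fingers": 5,"delta_pos": [0,1,84],"angular": [0,0,0]},{"fingers": 5,"delta_pos": [0,1,90],"angular": [0,0,0]},{"fingers": 5,"delta_pos": [0,1,94],"angular": [0,0,0]},{"fingers": 5,"delta_pos": [0,1,94],"angular": [0,0,0]}]'

```text
clock: 13.95
tool_pos: [0.4923, -0.2824, 0.0813]
orientation: [-180.0, 0.1, 9.5]
force: [0.0, -0.2, -1.8]
opening: 0.0179
gripper_force: 30.0
```

```bash
python3 - <<'E'
from h import *
o=ctrl.get_obs();print(o['tool_pos'],o['orientation'],o['force'],o['moment'])
go(tagw((-.062,0,.080)),9.53)
E
```

```text
[ 0.49229757 -0.28239297  0.08131131] [-1.79978138e+02  5.08393065e-02  9.52930043e+00] [ 0.04072329 -0.21694389 -1.82701015] [-0.065078    0.10597036  0.02561438]
dpos [ 1.2 -0.7  1.3] ang [-0.02  0.05 -0.  ]
```

Call:
apply_moves --deltas '[{"fingers": 5,"delta_pos": [0,0,12],"angular": [0,0,0]},{"fingers": 5,"delta_pos": [0,0,25],"angular": [0,0,0]},{"fingers": 5,"delta_pos": [0,0,37],"angular": [0,0,0]},{"fingers": 5,"delta_pos": [0,0,37],"angular": [0,0,0]}]'

```text
clock: 14.35
tool_pos: [0.4917, -0.2827, 0.0434]
orientation: [-180.0, 0.1, 9.5]
force: [-3.8, -1.7, 5.4]
opening: 0.0178
gripper_force: 30.0
```

```bash
cat >> h.py <<'E'
def headpitch(f):
    """fit grip distance d, lateral b, pitch, height dz of the mallet in the tool frame from its orange top face"""
    im,T=snap('wrist',f);hs=cv2.cvtColor(im,cv2.COLOR_BGR2HSV);m=((hs[...,0]>8)&(hs[...,0]<30)&(hs[...,1]>170)&(hs[...,2]>120)).astype(np.uint8)
    m=cv2.morphologyEx(m,cv2.MORPH_OPEN,np.ones((9,9)));n,l,s,c=cv2.connectedComponentsWithStats(m)
    k=1+np.argmax([q[4] if 200<cc[0]<360 else 0 for q,cc in zip(s[1:],c[1:])]);x,y,w,h,A=s[k]
    g=(l==k);top=np.where(g[y+3])[0];bot=np.where(g[y+h-4])[0]
    u=np.array([top[0],top[-1]+1,bot[0],bot[-1]+1,y,y+h],float)
    I=np.eye(4)
    def pr(p):
        d,b,phi,dz=p;cs,sn=np.cos(phi),np.sin(phi)
        P=[]
        for a in(.02,-.02):
            for bb in(-.017,.017):
                r=np.array([d+a,.030]) # tool frame: forward, up
                P.append([cs*r[0]-sn*r[1],b+bb,-(.0188+dz+sn*r[0]+cs*r[1])])
        q=proj('wrist',np.array(P),I)
        q=q[np.argsort(q[:,1])];t=np.sort(q[:2,0]);o=np.sort(q[2:,0]);return np.array([t[0],t[1],o[0],o[1],q[:2,1].mean(),q[2:,1].mean()])
    r=least_squares(lambda p:pr(p)-u,[.062,0,0,0],x_scale=[.01,.01,.1,.01])
    print(s[k].tolist(),u,'d',r.x[0].round(4),'b',r.x[1].round(4),'pitch deg',np.degrees(r.x[2]).round(2),'dz',r.x[3].round(4),'res',np.abs(r.fun).max().round(1))
    return T,r.x
E
python3 - <<'E'
import h
from h import *
old=h.snap; 
h.snap=lambda n,f:(cv2.imread('pics/w8.png'),np.load('T8.npy'));h.headpitch('x')
h.snap=old;h.headpitch('w9.png'); o=ctrl.get_obs();print(o['tool_pos'],o['force'],o['moment'])
E
```

```text
[233, 78, 100, 117, 10683] [233. 312. 237. 330.  78. 195.] d 0.0571 b -0.002 pitch deg -12.55 dz 0.0006 res 11.8
[229, 88, 110, 123, 12367] [229. 306. 235. 334.  88. 211.] d 0.0519 b -0.0026 pitch deg -15.47 dz 0.0081 res 17.4
[ 0.49175172 -0.28270314  0.04412782] [-3.7922148  -1.97157522  5.23588692] [-0.53660091  1.21987418 -0.03281586]
```

```bash
python3 - <<'E'
from h import *
I=np.eye(4)
def edges(f):
    im=cv2.imread(f);hs=cv2.cvtColor(im,cv2.COLOR_BGR2HSV)
    print(f,'hue col283',[(y,tuple(hs[y,283])) for y in range(60,225,8)][::2])
    col=im[:,270:300].astype(int).mean(1);g=np.abs(np.diff(col,axis=0)).sum(1)
    print('row edges',[(int(y),int(g[y])) for y in range(60,225) if g[y]>35])
    for y in (110,150,180):
        r=im[y-2:y+3].astype(int).mean(0);g=np.abs(np.diff(r,axis=0)).sum(1);print(y,[(int(x),int(g[x])) for x in range(205,365) if g[x]>40])
for f in('pics/w8.png','pics/w9.png'): edges(f)
E
```

```text
pics/w8.png hue col283 [(60, (np.uint8(11), np.uint8(20), np.uint8(181))), (76, (np.uint8(25), np.uint8(8), np.uint8(181))), (92, (np.uint8(21), np.uint8(177), np.uint8(246))), (108, (np.uint8(21), np.uint8(178), np.uint8(246))), (124, (np.uint8(21), np.uint8(178), np.uint8(246))), (140, (np.uint8(21), np.uint8(177), np.uint8(247))), (156, (np.uint8(21), np.uint8(179), np.uint8(246))), (172, (np.uint8(11), np.uint8(210), np.uint8(194))), (188, (np.uint8(12), np.uint8(216), np.uint8(191))), (204, (np.uint8(12), np.uint8(27), np.uint8(123))), (220, (np.uint8(17), np.uint8(137), np.uint8(170)))]
row edges [(76, 185), (77, 151), (78, 36), (158, 40), (166, 40), (167, 37), (194, 116), (195, 86)]
110 [(220, 41), (221, 69), (222, 50), (223, 40), (224, 48), (227, 67), (228, 206), (229, 146), (230, 71), (232, 171), (233, 94), (236, 114), (331, 41), (332, 104), (333, 155)]
150 [(230, 207), (231, 208), (233, 60), (234, 94), (330, 67), (331, 187), (332, 49), (352, 229)]
180 [(231, 206), (232, 274), (233, 50), (234, 47), (235, 87), (305, 103), (329, 57), (330, 170), (331, 70), (351, 223), (352, 43
[... 327 characters left out ...]
8(188), np.uint8(246))), (156, (np.uint8(20), np.uint8(188), np.uint8(246))), (172, (np.uint8(12), np.uint8(218), np.uint8(185))), (188, (np.uint8(12), np.uint8(218), np.uint8(185))), (204, (np.uint8(12), np.uint8(220), np.uint8(184))), (220, (np.uint8(17), np.uint8(137), np.uint8(169)))]
row edges [(77, 165), (78, 57), (79, 36), (81, 135), (85, 364), (86, 142), (87, 223), (88, 88), (89, 51), (162, 39), (170, 39), (210, 93), (211, 76), (219, 36)]
110 [(229, 108), (230, 65), (232, 46), (233, 54), (338, 89), (339, 164)]
150 [(231, 48), (250, 46), (251, 68), (336, 184), (337, 56), (363, 44), (364, 89)]
180 [(233, 47), (307, 86), (308, 93), (334, 147), (335, 96), (362, 88), (363, 77), (364, 96)]
```

```bash
cat >> h.py <<'E'
def pfit(far,near,w110,w180):
    def res(p):
        d,phi,dz=p;cs,sn=np.cos(phi),np.sin(phi)
        P=lambda a,bb:[cs*(d+a)-sn*.03,bb,-(.0188+dz+sn*(d+a)+cs*.03)]
        q=proj('wrist',np.array([P(.02,-.017),P(.02,.017),P(-.02,-.017),P(-.02,.017)]),np.eye(4))
        yf,yn=q[:2,1].mean(),q[2:,1].mean();wf,wn=abs(q[0,0]-q[1,0]),abs(q[2,0]-q[3,0])
        w=lambda y:wf+(wn-wf)*(y-yf)/(yn-yf)
        return [yf-far,yn-near,w(110)-w110,w(180)-w180]
    r=least_squares(res,[.062,0,0],x_scale=[.01,.1,.01]);d,p,z=r.x
    print('d %.1f pitch %.2f dz %.1f'%(d*1e3,np.degrees(p),z*1e3),r.fun.round(1), 'face centre rel TCP z: %.1f'%(1e3*(.0188+z+np.sin(p)*d-np.cos(p)*.03)))
E
python3 - <<'E'
from h import *
pfit(77,195,104.5,98);pfit(87.5,210.7,109.3,101.8)
E
```

```text
d 66.2 pitch 7.70 dz -9.0 [-0.7  0.9  0.2 -1.2] face centre rel TCP z: -11.1
d 60.6 pitch 5.04 dz -1.0 [ 0.1 -0.1 -0.   0.1] face centre rel TCP z: -6.8
```

Vision puts the face centre at z ≈ 37 mm, which is the stop (54−16 = 38), with the mallet pitched a few degrees in the grip. I press a little more for certainty, then lift clear.

Call:
apply_moves --deltas '[{"fingers": 5,"delta_pos": [0,0,6],"angular": [0,0,0]},{"fingers": 5,"delta_pos": [0,0,6],"angular": [0,0,0]}]'

```text
clock: 14.6
tool_pos: [0.4913, -0.2828, 0.0388]
orientation: [-180.0, 0.1, 9.5]
force: [-5.3, -2.2, 6.1]
opening: 0.0178
gripper_force: 30.0
```

```bash
python3 - <<'E'
from h import *
im,T=snap('wrist','w10.png');o=ctrl.get_obs();print(o['tool_pos'],o['force'])
col=im[:,270:300].astype(int).mean(1);g=np.abs(np.diff(col,axis=0)).sum(1)
print('row edges',[(int(y),int(g[y])) for y in range(60,245) if g[y]>35])
for y in (110,150,180):
    r=im[y-2:y+3].astype(int).mean(0);g=np.abs(np.diff(r,axis=0)).sum(1);print(y,[(int(x),int(g[x])) for x in range(205,365) if g[x]>40])
E
```

```text
[ 0.49131089 -0.28279238  0.03884321] [-5.12115508 -2.62330927  4.85972614]
row edges [(74, 41), (75, 144), (76, 55), (77, 35), (79, 131), (82, 261), (83, 73), (84, 203), (93, 90), (94, 98), (96, 66), (97, 69), (161, 38), (162, 38), (170, 37), (171, 38), (219, 41), (220, 127), (223, 44)]
110 [(225, 48), (226, 104), (228, 57), (229, 67), (341, 192), (342, 46)]
150 [(228, 40), (229, 40), (249, 101), (338, 174), (339, 73)]
180 [(308, 131), (309, 54), (336, 163), (337, 61)]
```

The punch is on its stop, and the mallet has slipped only in pitch. I lift straight out.

Call:
apply_moves --deltas '[{"fingers": 5,"delta_pos": [0,0,-10],"angular": [0,0,0]},{"fingers": 5,"delta_pos": [0,0,-25],"angular": [0,0,0]},{"fingers": 5,"delta_pos": [0,0,-45],"angular": [0,0,0]},{"fingers": 5,"delta_pos": [0,0,-65],"angular": [0,0,0]},{"fingers": 5,"delta_pos": [0,0,-90],"angular": [0,0,0]},{"fingers": 5,"delta_pos": [0,0,-115],"angular": [0,0,0]},{"fingers": 5,"delta_pos": [0,0,-140],"angular": [0,0,0]},{"fingers": 5,"delta_pos": [0,0,-150],"angular": [0,0,0]},{"fingers": 5,"delta_pos": [0,0,-150],"angular": [0,0,0]}]'

```text
clock: 15.55
tool_pos: [0.4935, -0.2824, 0.1902]
orientation: [180.0, -0.2, 9.5]
force: [0.2, -0.1, -2.5]
opening: 0.0181
gripper_force: 30.0
```

```bash
python3 - <<'E'
from h import *
im,T=snap('wrist','w11.png');np.save('T11.npy',T);o=ctrl.get_obs();print(o['tool_pos'],o['force'],o['opening'])
col=im[:,270:300].astype(int).mean(1);g=np.abs(np.diff(col,axis=0)).sum(1)
print('row edges',[(int(y),int(g[y])) for y in range(60,245) if g[y]>35])
for y in (110,180):
    r=im[y-2:y+3].astype(int).mean(0);g=np.abs(np.diff(r,axis=0)).sum(1);print(y,[(int(x),int(g[x])) for x in range(205,365) if g[x]>40])
# lever + punch (red) in wrist and top
t,_=snap('top','t11.png')
for n,i in(('wrist',im),('top',t)):
    hs=cv2.cvtColor(i,cv2.COLOR_BGR2HSV);m=((hs[...,0]<6)|(hs[...,0]>174))&(hs[...,1]>150)&(hs[...,2]>80)
    _,l,s,c=cv2.connectedComponentsWithStats(m.astype(np.uint8));print(n,[(x.round().tolist(),int(k[4])) for x,k in zip(c[1:],s[1:]) if k[4]>15])
print(proj('wrist',tagw((-.062,-.092,.0415)),T),proj('top',tagw((-.062,-.092,.0415))))
go([.582,.097,.178],-1)
E
```

```text
[ 0.49266255 -0.28209648  0.18871306] [-0.79188663 -0.46167144 -2.51313296] 0.01773096620171109
row edges [(82, 167), (83, 155), (84, 192), (92, 82), (93, 117), (95, 52), (96, 70), (97, 39), (170, 37), (219, 152), (223, 52)]
110 [(222, 63), (224, 51), (225, 48), (226, 271), (227, 55), (340, 47), (341, 105), (342, 103), (359, 41), (360, 75)]
180 [(230, 189), (231, 281), (232, 41), (335, 66), (336, 176), (337, 41), (345, 46), (346, 204), (359, 211)]
wrist [([375.0, 193.0], 489), ([511.0, 248.0], 869), ([467.0, 297.0], 330)]
top [([485.0, 51.0], 89), ([249.0, 74.0], 392), ([379.0, 69.0], 216), ([389.0, 85.0], 140), ([100.0, 136.0], 116), ([123.0, 160.0], 467), ([469.0, 272.0], 657)]
[[375.82874553 193.93828458]] [[414.09462187 240.77488936]]
dpos [ 151.4 -358.9   10. ] ang [-0.06  0.06 10.52]
```

```bash
python3 - <<'E'
from h import *
im=cv2.imread('pics/w11.png');print([(y,im[y,283].tolist()) for y in range(80,102,2)])
for f in (83.5,94,96.5): pfit(f,219.7,115,105)
E
```

```text
[(80, [167, 175, 181]), (82, [175, 180, 185]), (84, [12, 62, 144]), (86, [22, 21, 19]), (88, [19, 20, 20]), (90, [18, 19, 20]), (92, [17, 13, 12]), (94, [20, 71, 150]), (96, [28, 97, 209]), (98, [39, 141, 248]), (100, [50, 161, 246])]
d 58.2 pitch 0.90 dz 9.0 [ 2.3 -2.8 -0.4  3.5] face centre rel TCP z: -1.2
d 60.0 pitch 7.60 dz 0.4 [ 0.3 -0.4 -0.4  0.8] face centre rel TCP z: -2.6
d 60.7 pitch 9.54 dz -2.0 [ 0.1 -0.1 -0.1  0.3] face centre rel TCP z: -2.7
```

Pitch is about 8.5° nose-up, so I tilt the tool by that much to bring the mallet level, and carry it back over the mat.

```bash
python3 - <<'E'
from h import *
go([.581,.0985,.15],-1,-8.5)
E
```

```text
dpos [ 150.7 -360.5   38. ] ang [ 0.72 -8.42 10.5 ]
```

Call:
apply_moves --deltas '[{"fingers": 5,"delta_pos": [15,-36,0],"angular": [0,0,1]},{"fingers": 5,"delta_pos": [32,-78,0],"angular": [0.1,-1,2]},{"fingers": 5,"delta_pos": [50,-120,0],"angular": [0.2,-2,4]},{"fingers": 5,"delta_pos": [68,-162,0],"angular": [0.3,-4,6]},{"fingers": 5,"delta_pos": [86,-204,5],"angular": [0.5,-6,8]},{"fingers": 5,"delta_pos": [104,-246,10],"angular": [0.7,-8.4,10.5]},{"fingers": 5,"delta_pos": [121,-288,15],"angular": [0.7,-8.4,10.5]},{"fingers": 5,"delta_pos": [138,-330,25],"angular": [0.7,-8.4,10.5]},{"fingers": 5,"delta_pos": [151,-360,38],"angular": [0.7,-8.4,10.5]},{"fingers": 5,"delta_pos": [151,-360,38],"angular": [0.7,-8.4,10.5]}]'

```text
clock: 16.65
tool_pos: [0.5809, 0.101, 0.1466]
orientation: [179.9, 8.7, -0.8]
force: [-0.2, -0.4, -3.1]
opening: 0.0178
gripper_force: 30.0
```

```bash
python3 - <<'E'
from h import *
o=ctrl.get_obs();print(o['tool_pos'],o['orientation'])
im,T=snap('wrist','w12.png')
go([.581,.0985,.024],-1,-8.5);go([.581,.0985,.0155],-1,-8.5)
E
```

```text
[0.58088703 0.10103646 0.14657394] [179.8555259    8.72069178  -0.82838388]
dpos [ 19.    0.3 122.2] ang [0.19 0.2  0.13]
dpos [ 20.2   0.3 130.6] ang [0.19 0.2  0.13]
```

Call:
apply_moves --deltas '[{"fingers": 5,"delta_pos": [7,0,45],"angular": [0,0,0]},{"fingers": 5,"delta_pos": [13,0,85],"angular": [0,0,0]},{"fingers": 5,"delta_pos": [17,0,110],"angular": [0,0,0]},{"fingers": 5,"delta_pos": [19,0,122],"angular": [0,0,0]},{"fingers": 5,"delta_pos": [19,0,126],"angular": [0,0,0]},{"fingers": 5,"delta_pos": [20,0,129],"angular": [0,0,0]},{"fingers": 5,"delta_pos": [20,0,129],"angular": [0,0,0]}]'

```text
clock: 17.4
tool_pos: [0.5836, 0.0975, 0.0213]
orientation: [180.0, 8.3, -1.0]
force: [0.0, 0.8, -1.4]
opening: 0.018
gripper_force: 30.0
```

Call:
apply_moves --deltas '[{"fingers": 5,"delta_pos": [0,0,2],"angular": [0,0,0]},{"fingers": 5,"delta_pos": [0,0,4],"angular": [0,0,0]},{"fingers": 5,"delta_pos": [0,0,4],"angular": [0,0,0]}]'

```text
clock: 17.7
tool_pos: [0.5823, 0.0975, 0.0167]
orientation: [179.9, 8.4, -1.0]
force: [-0.4, -0.1, -1.9]
opening: 0.0179
gripper_force: 30.0
```

Call:
apply_moves --deltas '[{"fingers": 5,"delta_pos": [0,0,1],"angular": [0,0,0]},{"fingers": 5,"delta_pos": [0,0,2],"angular": [0,0,0]},{"fingers": 5,"delta_pos": [0,0,2],"angular": [0,0,0]}]'

```text
clock: 18.0
tool_pos: [0.5818, 0.0974, 0.0143]
orientation: [179.9, 8.4, -1.0]
force: [-0.6, 0.2, -2.2]
opening: 0.0179
gripper_force: 30.0
```

Call:
apply_moves --deltas '[{"fingers": 5,"delta_pos": [0,0,1],"angular": [0,0,0]},{"fingers": 5,"delta_pos": [0,0,2],"angular": [0,0,0]},{"fingers": 5,"delta_pos": [0,0,2],"angular": [0,0,0]}]'

```text
clock: 18.3
tool_pos: [0.5818, 0.0974, 0.013]
orientation: [179.9, 8.4, -1.0]
force: [-1.1, 0.4, 2.4]
opening: 0.0179
gripper_force: 30.0
```

Call:
apply_moves --deltas '[{"fingers": 5,"delta_pos": [0,0,1.5],"angular": [0,0,0]},{"fingers": 5,"delta_pos": [0,0,1.5],"angular": [0,0,0]},{"fingers": 60,"delta_pos": [0,0,1.5],"angular": [0,0,0]},{"fingers": 60,"delta_pos": [0,0,1.5],"angular": [0,0,0]},{"fingers": 60,"delta_pos": [0,0,1.5],"angular": [0,0,0]},{"fingers": 60,"delta_pos": [0,0,1.5],"angular": [0,0,0]},{"fingers": 60,"delta_pos": [-3,0,-20],"angular": [0,0,0]},{"fingers": 60,"delta_pos": [-10,0,-65],"angular": [0,0,0]},{"fingers": 60,"delta_pos": [-16,0,-110],"angular": [0,0,0]},{"fingers": 60,"delta_pos": [-23,0,-150],"angular": [0,0,0]}]'

```text
clock: 19.3
tool_pos: [0.5812, 0.0976, 0.1663]
orientation: [179.9, 8.4, -1.0]
force: [-0.4, -0.5, -0.7]
opening: 0.0594
gripper_force: 0.0
```

```bash
python3 - <<'E'
from h import *
im,T=snap('wrist','w13.png');np.save('T13.npy',T);t,_=snap('scene','s13.png')
hs=cv2.cvtColor(im,cv2.COLOR_BGR2HSV)
col=im[:,275:290].astype(int).mean(1);g=np.abs(np.diff(col,axis=0)).sum(1)
m=((hs[...,0]>8)&(hs[...,0]<24)&(hs[...,1]>160)&(hs[...,2]>150)).astype(np.uint8);m=cv2.morphologyEx(m,cv2.MORPH_OPEN,np.ones((7,7)))
_,l,s,c=cv2.connectedComponentsWithStats(m);print([(x.round().tolist(),k.tolist()) for x,k in zip(c[1:],s[1:]) if k[4]>100])
a=np.radians(-1);ux=np.array([np.cos(a),np.sin(a)]);uy=np.array([-ux[1],ux[0]])
for hc in ([.642,.0965],):
  P=[[*(np.array(hc)+ux*i+uy*j),.064] for i in(.02,-.02) for j in(.017,-.017)]
  print(proj('wrist',P,T).round(1).tolist())
print('scene',proj('scene',P).round(1).tolist())
print(ctrl.get_obs()['tool_pos'],ctrl.get_obs()['joint_pos'])
E
```

```text
[([281.0, 110.0], [261, 79, 46, 55, 1946])]
[[259.8, 84.3], [306.4, 84.4], [261.2, 138.9], [305.0, 138.9]]
scene [[274.5, 185.5], [282.4, 190.9], [264.8, 191.7], [272.7, 197.3]]
[0.58421778 0.09841077 0.17064263] [ 25.97625114  19.94283858  -6.66459764  -3.85622873 -70.37868408
  64.6168455 ]
```

The mallet stands upright: top seen at (261..307, 79..134), about 4 mm from the prediction. Next is the lever, hooked from below with a forward-tilted tool. I check the clearance to the scanner tray first.

```bash
python3 - <<'E'
from h import *
c,s=np.cos(np.radians(9.53)),np.sin(np.radians(9.53))
for n,uv in (('trayL',(428,222)),('tray low',(443,233)),('trayR',(467,205)),('scannerL',(420,196)),('scanner low',(467,225)),('blue',(455,248)),('stapler',(458,298))):
    for z in (.03,.08):
        w=pix('top',uv,z);d=w[:2]-TAG[:2];print(n,z,(np.array([c*d[0]+s*d[1],-s*d[0]+c*d[1]])*1000).round())
go(tagw((-.13,-.092,.16)),9.53,50)
E
```

```text
trayL 0.03 [ -21. -140.]
trayL 0.08 [ -26. -122.]
tray low 0.03 [ -54. -170.]
tray low 0.08 [ -58. -152.]
trayR 0.03 [   5. -246.]
trayR 0.08 [  -1. -224.]
scannerL 0.03 [  47. -135.]
scannerL 0.08 [  38. -117.]
scanner low 0.03 [ -44. -234.]
scanner low 0.08 [ -48. -212.]
blue 0.03 [ -95. -191.]
blue 0.08 [ -97. -171.]
stapler 0.03 [-214. -170.]
stapler 0.08 [-211. -151.]
dpos [-132.3  484.1   28. ] ang [  3.82  57.66 -10.23]
```

```bash
python3 - <<'E'
from h import *
go(tagw((-.13,-.092,.18)),-8,50)
E
```

```text
dpos [-135.   484.1    8.2] ang [-2.76 57.76  6.84]
```

Call:
apply_moves --deltas '[{"fingers": 0,"delta_pos": [-13,45,0],"angular": [0,0,0]},{"fingers": 0,"delta_pos": [-27,90,0],"angular": [-0.3,6,0.7]},{"fingers": 0,"delta_pos": [-40,135,0],"angular": [-0.6,13,1.5]},{"fingers": 0,"delta_pos": [-54,180,0],"angular": [-1,20,2.4]},{"fingers": 0,"delta_pos": [-67,225,0],"angular": [-1.3,27,3.2]},{"fingers": 0,"delta_pos": [-80,270,2],"angular": [-1.6,34,4]},{"fingers": 0,"delta_pos": [-94,315,4],"angular": [-2,41,4.8]},{"fingers": 0,"delta_pos": [-107,360,5],"angular": [-2.3,48,5.7]},{"fingers": 0,"delta_pos": [-120,405,6],"angular": [-2.6,54,6.4]},{"fingers": 0,"delta_pos": [-130,445,8],"angular": [-2.8,57.8,6.8]}]'

```text
clock: 20.4
tool_pos: [0.4577, -0.2782, 0.1841]
orientation: [177.7, -46.2, -7.6]
force: [-0.7, -1.8, 0.0]
opening: 0.0004
gripper_force: 0.0
```

```bash
python3 - <<'E'
from h import *
o=ctrl.get_obs();print(o['tool_pos'],o['orientation'],o['joint_pos'].round(1),o['opening'])
go(tagw((-.100,-.092,.08)),-8,50);go(tagw((-.097,-.092,.018)),-8,50)
E
```

```text
[ 0.45769457 -0.2781507   0.18413855] [177.65956397 -46.20240715  -7.58148252] [-11.1  -7.5 -50.5 -13.8  -0.8 106.2] 0.0004138174491885499
dpos [-56.8  93.9  95.1] ang [2.03 3.79 0.36]
dpos [-99.6  91.2 140.1] ang [2.03 3.79 0.36]
```

The tilt is limited by joint 5, so I'll grip the tip by its sides instead (tilt 30°, fingers either side) and swing it up along its arc.

```bash
cat >> h.py <<'E'
def tagt(x,z,tilt,y=-92): go(tagw((x/1e3,y/1e3,z/1e3)),9.53,tilt)
E
python3 - <<'E'
from h import *
tagt(-97,92,30)
E
```

```text
dpos [-46.2  93.3  88.9] ang [ 12.91 -15.81 -13.85]
```

Call:
apply_moves --deltas '[{"fingers": 34,"delta_pos": [-15,31,0],"angular": [4,-5,-4.5]},{"fingers": 34,"delta_pos": [-25,65,20],"angular": [8,-10,-9]},{"fingers": 34,"delta_pos": [-35,93,45],"angular": [12.9,-15.8,-13.9]},{"fingers": 34,"delta_pos": [-46,93,75],"angular": [12.9,-15.8,-13.9]},{"fingers": 34,"delta_pos": [-46,93,89],"angular": [12.9,-15.8,-13.9]},{"fingers": 34,"delta_pos": [-46,93,89],"angular": [12.9,-15.8,-13.9]},{"fingers": 34,"delta_pos": [-46,93,89],"angular": [12.9,-15.8,-13.9]}]'

```text
clock: 21.1
tool_pos: [0.4762, -0.3765, 0.0904]
orientation: [-179.7, -29.8, 9.5]
force: [0.1, 0.8, -0.7]
opening: 0.0337
gripper_force: 0.0
```

```bash
python3 - <<'E'
from h import *
o=ctrl.get_obs();print(o['tool_pos'],o['orientation'],o['joint_pos'].round(1),o['opening'])
im,T=snap('wrist','w14.png')
hs=cv2.cvtColor(im,cv2.COLOR_BGR2HSV);m=((hs[...,0]<6)|(hs[...,0]>174))&(hs[...,1]>150)&(hs[...,2]>80)
_,l,s,c=cv2.connectedComponentsWithStats(m.astype(np.uint8));print([(x.round().tolist(),k.tolist()) for x,k in zip(c[1:],s[1:]) if k[4]>100])
print([proj('wrist',tagw((x,y,.0415)),T).round().tolist() for x in(-.079,-.045) for y in(-.1,-.084)])
tagt(-97,92,30);tagt(-56.5,20.5,30)
E
```

```text
[ 0.47615049 -0.37652474  0.09044767] [-179.7383967   -29.79310373    9.51412028] [-36.4  15.8 -19.6 -35.3 -38.5 160.9] 0.033719820497805975
[([155.0, 125.0], [144, 114, 23, 32, 337]), ([287.0, 217.0], [276, 194, 22, 47, 958]), ([506.0, 305.0], [487, 289, 39, 36, 1103])]
[[[297.0, 238.0]], [[274.0, 238.0]], [[297.0, 192.0]], [[274.0, 191.0]]]
dpos [-2.   1.8 -1.3] ang [-0.2   0.12  0.06]
dpos [-2.5  2.1 80.9] ang [-0.2   0.12  0.06]
```

The red tip is at (276..298, 194..241), as predicted. I advance along the tool axis and grip.

Call:
apply_moves --deltas '[{"fingers": 34,"delta_pos": [-2,2,30],"angular": [0,0,0]},{"fingers": 34,"delta_pos": [-2,2,55],"angular": [0,0,0]},{"fingers": 34,"delta_pos": [-2,2,72],"angular": [0,0,0]},{"fingers": 34,"delta_pos": [-2,2,80],"angular": [0,0,0]},{"fingers": 34,"delta_pos": [-2,2,80],"angular": [0,0,0]},{"fingers": 8,"delta_pos": [-2,2,80],"angular": [0,0,0]},{"fingers": 8,"delta_pos": [-2,2,80],"angular": [0,0,0]},{"fingers": 8,"delta_pos": [-2,2,80],"angular": [0,0,0]}]'

```text
clock: 21.95
tool_pos: [0.5149, -0.372, 0.0237]
orientation: [180.0, -30.0, 9.8]
force: [-0.9, -3.6, 0.7]
opening: 0.016
gripper_force: 30.7
```

```bash
python3 - <<'E'
from h import *
o=ctrl.get_obs();print(o['opening'],o['gripper_force'],o['tool_pos'],o['joint_pos'].round(1))
tagt(-56.5,20.5,30)
G=np.array([-66,36.8])-[30,35]
for a in(.1,.2,.3,.4,.5,.6,.7,.8,.86):
    c,s=np.cos(a),np.sin(a);g=np.array([30+G[0]*c+G[1]*s,35-G[0]*s+G[1]*c]);t=30-25*a/.86
    tagt(g[0]+18.8*np.sin(np.radians(t)),g[1]-18.8*np.cos(np.radians(t)),t)
E
```

```text
0.015966913399605237 30.670487880706787 [ 0.51486056 -0.37203719  0.02374906] [-34.6  23.1 -18.5 -40.5 -32.6 166. ]
dpos [-2.2 -0.9  2.5] ang [-0.1 -0.   0.2]
dpos [ 2.1 -0.9 -5.6] ang [-0.1  -2.91  0.2 ]
dpos [  7.3  -0.9 -13.1] ang [-0.09 -5.82  0.2 ]
dpos [ 13.2  -0.9 -19.9] ang [-0.09 -8.73  0.21]
dpos [ 19.7  -0.9 -26.1] ang [ -0.08 -11.63   0.21]
dpos [ 26.8  -0.8 -31.6] ang [ -0.08 -14.54   0.21]
dpos [ 34.4  -0.8 -36.2] ang [ -0.07 -17.45   0.21]
dpos [ 42.4  -0.8 -40.1] ang [ -0.07 -20.35   0.22]
dpos [ 50.8  -0.8 -43.1] ang [ -0.06 -23.26   0.22]
dpos [ 55.9  -0.8 -44.5] ang [ -0.06 -25.     0.22]
```

Gripped (16 mm). I swing it up along the arc.

Call:
apply_moves --deltas '[{"fingers": 8,"delta_pos": [4,0,-8],"angular": [0,-3,0]},{"fingers": 8,"delta_pos": [9.5,0,-15.5],"angular": [0,-6,0]},{"fingers": 8,"delta_pos": [15.5,0,-22.5],"angular": [0,-9,0]},{"fingers": 8,"delta_pos": [22,0,-28.5],"angular": [0,-12,0]},{"fingers": 8,"delta_pos": [29,0,-34],"angular": [0,-15,0]},{"fingers": 8,"delta_pos": [36.5,0,-38.5],"angular": [0,-18,0]},{"fingers": 8,"delta_pos": [44.5,0,-42.5],"angular": [0,-21,0]},{"fingers": 8,"delta_pos": [53,0,-45.5],"angular": [0,-24,0]},{"fingers": 8,"delta_pos": [58,0,-47],"angular": [0,-25,0]},{"fingers": 8,"delta_pos": [58,0,-47],"angular": [0,-25,0]}]'

```text
clock: 22.95
tool_pos: [0.5387, -0.3676, 0.0908]
orientation: [-179.9, -4.6, 9.8]
force: [-4.7, -7.5, -7.3]
opening: 0.0157
gripper_force: 30.0
```

```bash
python3 - <<'E'
from h import *
o=ctrl.get_obs();print(o['opening'],o['force'],o['tool_pos'],o['joint_pos'].round(1))
T=tool();G=T[:3,3]-.0188*T[:3,2];d=G[:2]-TAG[:2];a=np.radians(9.53);x=(np.cos(a)*d[0]+np.sin(a)*d[1])*1e3;z=G[2]*1e3
print('grasp tag',x,z,'r',np.hypot(x-30,z-35),'angle',np.arctan2(z-35,30-x))
E
```

```text
0.01570539492144134 [-4.6821982  -7.49877387 -7.26183018] [ 0.53874577 -0.36756098  0.09075157] [-18.6  23.1 -13.6  -3.1 -49.4 120.3]
grasp tag -33.01063193030565 109.48995385861465 r 97.56583911449229 angle 0.8686906317668037
```

Call:
apply_moves --deltas '[{"fingers": 32,"delta_pos": [0,0,0],"angular": [0,0,0]},{"fingers": 32,"delta_pos": [0,0,0],"angular": [0,0,0]},{"fingers": 32,"delta_pos": [0,0,0],"angular": [0,0,0]},{"fingers": 32,"delta_pos": [0,0,-20],"angular": [0,0,0]},{"fingers": 32,"delta_pos": [0,0,-60],"angular": [0,0,0]},{"fingers": 32,"delta_pos": [-20,0,-105],"angular": [0,0,0]},{"fingers": 32,"delta_pos": [-50,0,-140],"angular": [0,0,0]},{"fingers": 32,"delta_pos": [-50,0,-140],"angular": [0,0,0]}]'

```text
clock: 23.75
tool_pos: [0.4799, -0.3794, 0.2345]
orientation: [179.7, -5.4, 9.8]
force: [0.0, -0.7, -0.4]
opening: 0.0317
gripper_force: 0.0
```

```bash
python3 - <<'E'
from h import *
im,T=snap('wrist','w15.png')
hs=cv2.cvtColor(im,cv2.COLOR_BGR2HSV);m=((hs[...,0]<6)|(hs[...,0]>174))&(hs[...,1]>150)&(hs[...,2]>80)
_,l,s,c=cv2.connectedComponentsWithStats(m.astype(np.uint8));print([(x.round().tolist(),k.tolist()) for x,k in zip(c[1:],s[1:]) if k[4]>80])
for a in(.8,.75,.7,.6,.0):
    u=np.array([-np.cos(a),np.sin(a)]);n=np.array([np.sin(a),np.cos(a)])
    q=[]
    for r in(.075,.109):
        for o in(-.0065,.0065):
            p=np.array([.03,.035])+u*r+n*o
            for y in(-.1,-.084): q.append(proj('wrist',tagw((p[0],y,p[1])),T)[0])
    q=np.array(q);print(a,'bbox',q.min(0).round(),q.max(0).round())
# mallet in the scene view, before/after
t,_=snap('scene','s15.png');hs=cv2.cvtColor(t,cv2.COLOR_BGR2HSV)
m=((hs[...,0]>5)&(hs[...,0]<24)&(hs[...,1]>170)&(hs[...,2]>130)).astype(np.uint8)
_,l,s,c=cv2.connectedComponentsWithStats(m[150:230,230:320]);print([(x.round(1)+[230,150],k.tolist()) for x,k in zip(c[1:],s[1:]) if k[4]>15])
print('mallet top pred',proj('scene',[[.645,.0965,.064]]))
E
```

```text
[([194.0, 117.0], [182, 105, 25, 24, 455]), ([281.0, 148.0], [273, 133, 17, 32, 519]), ([412.0, 221.0], [392, 208, 38, 21, 462])]
0.8 bbox [271. 130.] [290. 167.]
0.75 bbox [271. 134.] [289. 170.]
0.7 bbox [271. 137.] [289. 174.]
0.6 bbox [272. 142.] [289. 180.]
0.0 bbox [273. 159.] [288. 190.]
[(array([275.2, 190.7]), [37, 35, 18, 12, 118]), (array([277. , 207.5]), [37, 49, 18, 15, 35])]
mallet top pred [[274.29692247 190.84502069]]
```

The lever is back at 0.8 rad (tip centre at row 149, predicted 148.5) and the mallet's top is where predicted on the mat. The robot is clear, so I hand in.

```bash
python3 -c "
from plant import ctrl
print(ctrl.close_job())"
```

```text
the job is handed in; nothing more can be done
None
```

I handed the job in at about 24 s. The clamp was pushed down to lock the tag, the punch was knocked to its stop by camera estimate (I then pressed a few mm further to be sure), the mallet stands upright on the mat, and the lever is fully up and released.

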